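# Draw the pump cover down evenly

## Task

The two black wing screws on the blue pump's cover are loose. Snug both fully home by turning them clockwise (seen from above), alternately and in steps so that the cover goes down evenly: turn one about half of its way, then the other, and only then finish; neither screw may get much more than half its way ahead of the other. Finally let go of both.

Things in the scene. Friction and masses are not known exactly. Their poses are not given: they have to be found in the camera images.
- left_screw (a joint): turn of the left wing screw (at larger y), rad: 0 = loose, 1.40 = fully home against its stop, growing clockwise seen from above; starts at 0 to 0.2. It takes about 0.2 N m and stays where it is left. Home, the wing lies along the line through both screws, pointing at the small yellow marks beside it on the cover; at 0 it stands 80 degrees counter-clockwise of that.
- right_screw (a joint): turn of the right wing screw (at smaller y): same values, marks, look and behaviour as the left one; also starts at 0 to 0.2. Each screw sinks 8 mm over its full turn, with its end of the cover.
- left_wing (a point): centre of the left screw's wing, on the screw's upright axis: a black flat bar on edge, 44 mm long, 9 mm thick, 26 mm high; this point is half-way up. Its x axis runs along the wing, y across its thickness, z up; it turns with the screw. Pinch it across the thickness. The cover's flat top is 23 mm below this point. 95 mm above the bench when loose, 87 mm when home.
- right_wing (a point): the same point of the right screw's wing, same size and axes; the screws stand 140 mm apart. The blue pump below is fixed to the bench; its foot plate is 110 x 214 mm, centred between the screws.
- cover_centre (a point): centre of the top of the silver oval cover, half-way between the screws, z square to the cover, y towards the left screw. The cover stands 8 mm off the pump when both screws are loose, flush when both are home. It tilts 0.041 rad for each rad that one screw is ahead of the other; over 0.041 rad (1.0 rad of screw) is too uneven.

How it is judged:
By the outcome, as a careful person would: the job done as asked, in the order asked, and still so for the second after the job is handed in, with the robot touching nothing.
It also fails if it takes over 48 s, if anything falls off the work surface, if the arm or the gripper's body presses on something with over 40 N, if the wrist force passes 120 N, or if a joint passes its speed limit or range.

## Robot

A 6-joint arm with a two-finger parallel gripper is mounted at the origin on a cart in front of the work surface, level with it; the furniture and walls round the work are solid. World frame = base frame: x ahead of the robot, y to its left, z up, the work surface at z = 0. Lengths are in m, angles in rad, forces in N, time in s.
With the tool pointing down it reaches from about 0.275 to 1 m from the base axis. Payload 8.4 kg.
Tool frame: the origin (TCP) lies at the very end of the fingers, on their centre line; the grasp point (between the pads) lies 19 mm behind it; z points along the fingers, y is the line along which they close (so a half turn about z gives the same grasp; the last joint's range is limited). The gripper opens to 85 mm and grips with 20 to 120 N. Pads are 22 mm wide; open, the fingers measure 114 mm over their backs; the gripper's body (76 mm by 85 mm) begins 54 mm behind the grasp point. The pads swing forward as they close: fully open they stand 13 mm farther back than shut.
Start: joints at [-0.002, 0.353, 1.633, -0, 1.155, -0.002], TCP at [0.625, -0, 0.231] pointing down, gripper open.
Joint ranges: [-2.63, 2.63], [-0.92, 2.1], [0.06, 2.66], [-1.3, 4.44], [0, 2.69], [-3.02, 3.02]. Speed limits (rad/s): [2.22, 2.22, 2.79, 3.14, 3.14, 3.14].

## Interface

Orientations are given as a unit quaternion [x, y, z, w].
In Python, from station import bot gives the robot as it stands.
- The arm moves only by the shell command python3 -m jog 'ROWS' [FORCE]. ROWS is JSON, a list of rows, each a list of 7 numbers: the shift along the tool's x, y, z in m, then the turn, a rotation vector about the tool's x, y, z in rad, then the finger opening in m, from 0 to 0.0854. A call has 1 to 10 rows; each row shifts and turns the commanded pose from where the row before left it, along the tool's axes as they then stand; what a row does not reach is not made up. A row lasts 1/12 s, in which the tool goes at most 41.7 mm and 7.16 degrees, less where a joint would pass 70% of its speed; a pose out of reach is approached as far as the arm can. A call is refused whole if a number of a shift passes 0.0417 or a number of a turn 0.125, either way. A call with a gripper value outside its range is refused whole. The fingers move at their own pace and stop on an object; FORCE is the grip in N (left out, the last holds). Time passes only in rows, so rows that do not move let the fingers close. It gives the time, the measured TCP pose, the force, the opening and the grip force at its end, in the units of the state.
- bot.get_state(): the state, without advancing time (a new reading comes with each control period).
- bot.snapshot(name): name is "scene" or "side" or "wrist"; returns a dict with "frame" (420x560x3 uint8, red, green, blue), "range_z" (420x560 float32, m along the optical axis (not along the pixel's ray), 0 where there is no reading), "fovy" (degrees; the focal length in pixels is half the picture's height over the tangent of half this angle, whatever the lens; pixels are square), "cx", "cy" (the principal point, pixels), "camera_from_world" (4x4, takes a point from world to camera coordinates). Camera axes: x right, y up, looking along -z (the intrinsics and any distortion apply to the point x, -y, -z); pixel columns grow to the right and rows downward; lengths in m; the calibration is good to about 2 mm. The wrist camera is an equidistant fisheye: a pixel r from the principal point sees the ray r / f radians off the axis. A picture is of the moment at which its call begins.
- bot.finish_job(): hands the job in; it is judged then, once.
The state is a dict: "clock": time; "q": joint angles; "dq": joint speeds; "tau": joint torques, N m; "tool_pos": TCP position; "orientation": TCP orientation; "wrist_force": force on the tool from outside, world axes, zero at the start; "torque": the same for the moment, N m; "finger_gap": finger opening in m; "grasp_force": force on a finger pad.
Only numpy, scipy, OpenCV 4.12 (cv2) and the standard library are available. Lean on these libraries where they do the work, as an engineer would, in place of code of your own. Each camera call takes 0.05 s, during which the arm holds its last target. There are 200 camera calls.

## Working session

There is one attempt and no reset: what is moved stays moved. The work goes in short steps, Python scripts to look and compute and a shell command to move; the robot and the scene stay as the last step left them, time stands still between calls to the robot, and variables do not carry over. Pictures are saved under pics/ and viewed, at most 10 in all, crops included, and the job is handed in when it is done.

```bash
mkdir -p pics; ls; python3 - <<'E'
from station import bot
import cv2,pickle
d={}
for n in("scene","wrist"):
    s=bot.snapshot(n);d[n]=s;cv2.imwrite(f"pics/{n}0.png",s["frame"][:,:,::-1])
pickle.dump(d,open("d0.pkl","wb"))
s=bot.get_state();print(s["clock"],s["tool_pos"],s["orientation"],s["wrist_force"])
E
```

```text
pics
0.1 [ 6.24578935e-01 -1.53603532e-05  2.30630686e-01] [ 7.07097290e-01  7.07116000e-01 -4.45492262e-04 -4.30516612e-04] [-0.08336366 -0.43637851 -0.2840688 ]
```

View pics/scene0.png

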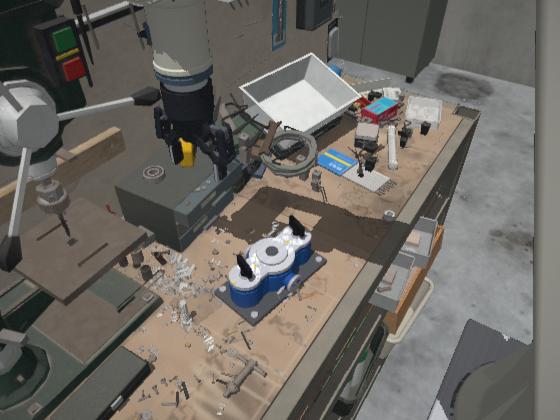

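View pics/wrist0.png

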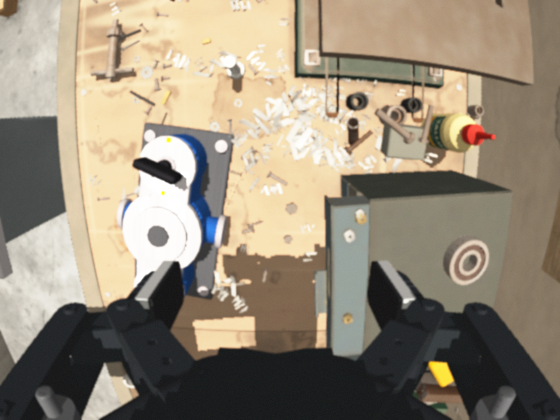

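The scene view shows the pump at about (272,262) with wings at (245,266) and (298,227). The wrist view shows one wing at (157,170) and the cover centre at (158,236).

```bash
cat > h.py <<'E'
import numpy as np,cv2
def cloud(s,fish=False):
    h,w=s["range_z"].shape;f=h/2/np.tan(np.radians(s["fovy"])/2)
    v,u=np.mgrid[:h,:w].astype(float);x=(u-s["cx"])/f;y=(v-s["cy"])/f
    if fish:
        r=np.hypot(x,y)+1e-9;k=np.tan(np.minimum(r,1.5))/r;x,y=x*k,y*k
    z=s["range_z"];P=np.stack([x*z,-y*z,-z,np.ones_like(z)],-1)
    W=P@np.linalg.inv(s["camera_from_world"]).T
    return W[...,:3]
def wings(s,fish=False,near=None,zlo=.078,zhi=.115,tag=""):
    W=cloud(s,fish);m=(s["frame"].max(2)<70)&(W[...,2]>zlo)&(W[...,2]<zhi)&(s["range_z"]>0)
    n,l,st,c=cv2.connectedComponentsWithStats(m.astype(np.uint8),connectivity=8)
    for i in range(1,n):
        if st[i,4]<25: continue
        p=W[l==i];
        if near is not None and np.hypot(*(p[:,:2].mean(0)-near))>.12: continue
        q=p[p[:,2]>p[:,2].max()-.012][:,:2].astype(np.float32)
        (cx,cy),(a,b),_=cv2.minAreaRect(q);d=np.linalg.svd(q-q.mean(0),full_matrices=False)[2][0]
        print(tag,c[i].round(),st[i,4],"mid",p.mean(0).round(4),"rect",round(cx,4),round(cy,4),round(a,3),round(b,3),"ang",round(np.degrees(np.arctan2(d[1],d[0]))%180,1),"ztop",p[:,2].max().round(4))
E
python3 - <<'E'
import pickle;from h import *
d=pickle.load(open("d0.pkl","rb"))
W=cloud(d["scene"]);print(W[255,272],W[266,245],W[227,298])
W2=cloud(d["wrist"],True);print(W2[236,158],W2[170,157])
n=W[255,272,:2]
wings(d["scene"],near=n,tag="scene");wings(d["wrist"],True,near=n,tag="wrist")
for t,s,W in(("s",d["scene"],W),("w",d["wrist"],W2)):
    f=s["frame"].astype(int);m=(f[...,0]>170)&(f[...,1]>140)&(f[...,2]<110)&(W[...,2]>.05)&(W[...,2]<.09)
    k,l,st,c=cv2.connectedComponentsWithStats(m.astype(np.uint8))
    for i in range(1,k): print(t,c[i].round(),st[i,4],W[l==i].mean(0).round(4))
E
```

```text
[ 0.4984068  -0.03038973  0.08026933] [0.50983867 0.03685695 0.10730092] [ 0.48419503 -0.09891139  0.10432886]
[ 0.50629608 -0.03889754  0.07936768] [0.52204165 0.03130547 0.10661892]
scene [296. 226.] 210 mid [ 0.4914 -0.104   0.0982] rect 0.493 -0.1068 0.009 0.045 ang 156.2 ztop 0.1106
scene [244. 267.] 200 mid [0.5147 0.0342 0.0997] rect 0.5173 0.0309 0.009 0.044 ang 155.3 ztop 0.1109
wrist [158. 170.] 625 mid [0.5207 0.031  0.1007] rect 0.5189 0.0305 0.008 0.042 ang 155.0 ztop 0.1084
s [287. 241.] 4 [ 0.4982 -0.0826  0.0731]
s [255. 266.] 5 [0.5137 0.0032 0.0723]
s [234. 282.] 6 [0.5227 0.0551 0.0725]
w [446. 128.] 51 [0.7994 0.0723 0.0648]
w [465. 125.] 1 [0.8098 0.0765 0.0855]
w [468. 124.] 2 [0.8125 0.0778 0.0878]
w [462. 127.] 1 [0.8094 0.0743 0.0805]
w [458. 135.] 5 [0.807  0.0657 0.0764]
w [168. 140.] 12 [0.5218 0.0555 0.0712]
w [450. 141.] 3 [0.802  0.0588 0.0705]
w [457. 142.] 1 [0.8076 0.0585 0.0751]
w [454. 146.] 6 [0.8063 0.0538 0.0727]
w [457. 145.] 1 [0.8083 0.0554 0.0743]
w [471. 145.] 1 [0.8247 0.0569 0.0766]
w [468. 148.] 2 [0.8231 0.054  0.0745]
w [458. 152.] 1 [0.8161 0.0477 0.0648]
w [460. 152.] 2 [0.8191 0.048  0.0652]
w [163. 193.] 5 [0.5128 0.0035 0.0715]
w [347. 320.] 2 [ 0.6999 -0.1295  0.0888]
w [450. 383.] 5 [ 0.8898 -0.2896  0.0589]
```

```bash
python3 -m jog '[[0.006,-0.0213,0,0,0,0,0.06],[0.006,-0.0213,0,0,0,0,0.06],[0.006,-0.0213,0,0,0,0,0.06],[0.006,-0.0213,0,0,0,0,0.06],[0.0067,-0.0214,0,0,0,0,0.06],[0,0,0,0,0,0,0.06]]' 60
python3 -m jog '[[0,0,0.005,0,0,-0.114,0.05],[0,0,0.005,0,0,-0.114,0.05],[0,0,0.005,0,0,-0.114,0.05],[0,0,0.005,0,0,-0.114,0.05],[0,0,0.005,0,0,-0.114,0.05],[0,0,0.005,0,0,-0.114,0.05],[0,0,0.005,0,0,-0.114,0.05],[0,0,0.005,0,0,-0.114,0.05],[0,0,0.005,0,0,-0.114,0.05],[0,0,0.005,0,0,-0.114,0.05]]'
python3 -m jog '[[0,0,0,0,0,0,0.05],[0,0,0,0,0,0,0.05]]'
python3 - <<'E'
from station import bot
from h import *
s=bot.snapshot("wrist");cv2.imwrite("pics/w1.png",s["frame"][:,:,::-1])
wings(s,True,near=np.array([.505,-.038]))
t=bot.get_state();from scipy.spatial.transform import Rotation as R
print(t["clock"],t["tool_pos"],t["q"],R.from_quat(t["orientation"]).as_matrix().round(3))
E
```

```text
clock: 0.6
tool_pos: [0.5144, 0.0314, 0.2306]
orientation: [0.707, 0.707, -0.001, -0.001]
wrist_force: [0.9, -0.7, -1.7]
finger_gap: 0.0605
grasp_force: 0.0
clock: 1.43
tool_pos: [0.5188, 0.0306, 0.1808]
orientation: [0.211, 0.977, -0.0, -0.0]
wrist_force: [0.0, 0.1, 0.2]
finger_gap: 0.0496
grasp_force: 0.0
clock: 1.6
tool_pos: [0.5185, 0.0306, 0.181]
orientation: [0.215, 0.977, -0.0, -0.0]
wrist_force: [-0.4, -0.0, 0.5]
finger_gap: 0.0499
grasp_force: 0.0
 [273. 217.] 727 mid [0.5146 0.0306 0.1033] rect 0.5161 0.0304 0.008 0.042 ang 155.0 ztop 0.108
 [190. 232.] 515 mid [ 0.5045 -0.0386  0.0795] rect 0.5047 -0.0389 0.021 0.022 ang 129.9 ztop 0.0813
 [113. 257.] 1072 mid [ 0.4921 -0.1044  0.0977] rect 0.4923 -0.107 0.009 0.043 ang 155.9 ztop 0.1084
1.65 [0.51861387 0.03062169 0.18125947] [ 5.61037090e-02  2.47305876e-01  1.90620735e+00 -2.58180256e-05
  9.88328964e-01 -1.07980480e+00] [[-0.907  0.421 -0.   ]
 [ 0.421  0.907 -0.   ]
 [ 0.    -0.    -1.   ]]
```

View pics/w1.png

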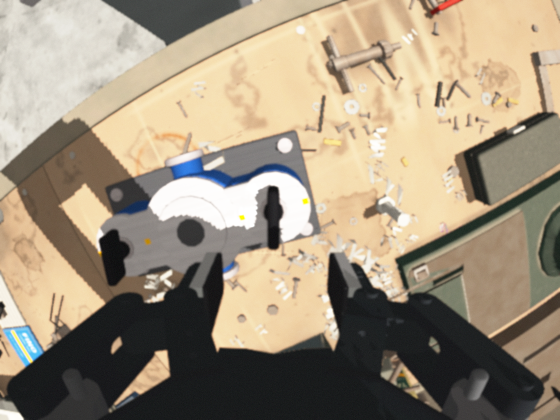

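The wrist picture shows the left wing upright at (273,217), central between the fingers, and the right wing at (113,257). I'm going down to grip.

```bash
python3 -m jog '[[0.0018,-0.0008,0.02,0,0,0,0.05],[0,0,0.02,0,0,0,0.05],[0,0,0.02,0,0,0,0.05],[0,0,0.015,0,0,0,0.05],[0,0,0.015,0,0,0,0.05],[0,0,0.013,0,0,0,0.05],[0,0,0,0,0,0,0.05]]'
python3 -m jog '[[0,0,0,0,0,0,0.0],[0,0,0,0,0,0,0.0],[0,0,0,0,0,0,0.0],[0,0,0,0,0,0,0.0],[0,0,0,0,0,0,0.0],[0,0,0,0,0,0,0.0]]' 60
```

```text
clock: 2.23
tool_pos: [0.5153, 0.0306, 0.0765]
orientation: [0.215, 0.977, -0.0, -0.001]
wrist_force: [0.1, -0.2, 0.5]
finger_gap: 0.0503
grasp_force: 0.0
clock: 2.73
tool_pos: [0.5168, 0.03, 0.0794]
orientation: [0.214, 0.977, -0.0, 0.001]
wrist_force: [-1.2, -5.5, 3.5]
finger_gap: 0.0111
grasp_force: 58.6
```

```bash
python3 -m jog '[[0,0,0.0004,0,0,0.08,0],[0,0,0.0004,0,0,0.08,0],[0,0,0.0005,0,0,0.08,0],[0,0,0.0005,0,0,0.08,0],[0,0,0.0004,0,0,0.08,0],[0,0,0.0005,0,0,0.08,0],[0,0,0.0004,0,0,0.08,0],[0,0,0.0005,0,0,0.08,0],[0,0,0,0,0,0,0],[0,0,0,0,0,0,0]]'; python3 -c "
from station import bot
s=bot.get_state();print(s['torque'],s['wrist_force'])"
```

```text
clock: 3.57
tool_pos: [0.5174, 0.0308, 0.0758]
orientation: [0.509, 0.861, 0.001, 0.001]
wrist_force: [0.4, 0.3, 6.6]
finger_gap: 0.0111
grasp_force: 58.9
[-0.0501293   0.05657205  0.09688458] [0.35952247 0.30466898 6.56685346]
```

```bash
python3 -m jog '[[0,0,0,0,0,0,0.05],[0,0,0,0,0,0,0.05],[0,0,0,0,0,0,0.05],[0,0,0,0,0,0,0.05],[0,0,-0.015,0,0,0,0.05],[0,0,-0.02,0,0,0,0.05],[0,0,-0.02,0,0,0,0.05],[0,0,-0.02,0,0,0,0.05],[0,0,-0.02,0,0,0,0.05]]'
python3 -m jog '[[-0.0218,-0.0174,0,0,0,0,0.05],[-0.0218,-0.0174,0,0,0,0,0.05],[-0.0218,-0.0174,0,0,0,0,0.05],[-0.0218,-0.0174,0,0,0,0,0.05],[-0.0219,-0.0175,0,0,0,0,0.05],[0,0,0,0,0,0,0.05]]'
python3 -m jog '[[0,0,0,0,0,-0.08,0.05],[0,0,0,0,0,-0.08,0.05],[0,0,0,0,0,-0.08,0.05],[0,0,0,0,0,-0.08,0.05],[0,0,0,0,0,-0.08,0.05],[0,0,0,0,0,-0.08,0.05],[0,0,0,0,0,-0.08,0.05],[0,0,0,0,0,-0.08,0.05],[0,0,0,0,0,0,0.05],[0,0,0,0,0,0,0.05]]'
python3 - <<'E'
from station import bot
from h import *
s=bot.snapshot("wrist")
wings(s,True,near=np.array([.505,-.038]),tag="w")
wings(bot.snapshot("scene"),near=np.array([.505,-.038]),tag="s")
t=bot.get_state();print(t["clock"],t["tool_pos"],t["orientation"])
E
```

```text
clock: 4.32
tool_pos: [0.5161, 0.0307, 0.1704]
orientation: [0.51, 0.86, -0.0, -0.0]
wrist_force: [0.8, -0.5, -0.3]
finger_gap: 0.0497
grasp_force: 0.0
clock: 4.82
tool_pos: [0.4914, -0.1103, 0.1696]
orientation: [0.511, 0.86, -0.001, 0.0]
wrist_force: [0.1, -0.0, -0.6]
finger_gap: 0.0501
grasp_force: 0.0
clock: 5.65
tool_pos: [0.4922, -0.1065, 0.1696]
orientation: [0.215, 0.977, 0.0, -0.0]
wrist_force: [0.5, -0.2, 0.2]
finger_gap: 0.0502
grasp_force: 0.0
w [451. 177.] 1232 mid [0.5151 0.0277 0.0949] rect 0.5168 0.0295 0.009 0.042 ang 120.4 ztop 0.1048
w [274. 224.] 849 mid [ 0.4899 -0.1063  0.1037] rect 0.4918 -0.1066 0.009 0.042 ang 156.8 ztop 0.1083
s [296. 227.] 196 mid [ 0.4909 -0.1026  0.0984] rect 0.4919 -0.1047 0.009 0.042 ang 156.4 ztop 0.1108
s [244. 268.] 164 mid [0.5135 0.0351 0.0977] rect 0.5166 0.0324 0.009 0.043 ang 120.8 ztop 0.1073
5.75 [ 0.49228551 -0.10661844  0.16961982] [ 2.14807788e-01  9.76656341e-01  2.89938371e-05 -6.59231385e-05]
```

```bash
python3 -m jog '[[0,0,0.02,0,0,-0.02,0.05],[0,0,0.02,0,0,0,0.05],[0,0,0.02,0,0,0,0.05],[0,0,0.016,0,0,0,0.05],[0,0,0.0155,0,0,0,0.05],[0,0,0,0,0,0,0.05]]'
python3 -m jog '[[0,0,0,0,0,0,0.0],[0,0,0,0,0,0,0.0],[0,0,0,0,0,0,0.0],[0,0,0,0,0,0,0.0],[0,0,0,0,0,0,0.0],[0,0,0,0,0,0,0.0]]' 60
python3 -m jog '[[0,0,0.0004,0,0,0.08,0],[0,0,0.0004,0,0,0.08,0],[0,0,0.0005,0,0,0.08,0],[0,0,0.0005,0,0,0.08,0],[0,0,0.0004,0,0,0.08,0],[0,0,0.0005,0,0,0.08,0],[0,0,0.0004,0,0,0.08,0],[0,0,0.0005,0,0,0.09,0],[0,0,0,0,0,0,0],[0,0,0,0,0,0,0]]'
```

```text
clock: 6.25
tool_pos: [0.4905, -0.1063, 0.0757]
orientation: [0.205, 0.979, 0.0, -0.002]
wrist_force: [-1.0, -0.4, -0.7]
finger_gap: 0.0499
grasp_force: 0.0
clock: 6.75
tool_pos: [0.4927, -0.1077, 0.0794]
orientation: [0.204, 0.979, -0.001, 0.001]
wrist_force: [-3.1, -5.4, 2.4]
finger_gap: 0.0112
grasp_force: 58.6
clock: 7.58
tool_pos: [0.493, -0.1078, 0.0759]
orientation: [0.506, 0.863, -0.0, 0.001]
wrist_force: [-1.3, -6.3, 2.8]
finger_gap: 0.011
grasp_force: 58.7
```

```bash
python3 -m jog '[[0,0,0,0,0,0,0.05],[0,0,0,0,0,0,0.05],[0,0,0,0,0,0,0.05],[0,0,0,0,0,0,0.05],[0,0,-0.015,0,0,0,0.05],[0,0,-0.02,0,0,0,0.05],[0,0,-0.02,0,0,0,0.05],[0,0,-0.02,0,0,0,0.05],[0,0,-0.02,0,0,0,0.05]]'
python3 -m jog '[[0.0218,0.0174,0,0,0,0,0.05],[0.0218,0.0174,0,0,0,0,0.05],[0.0218,0.0174,0,0,0,0,0.05],[0.0218,0.0174,0,0,0,0,0.05],[0.0218,0.0175,0,0,0,0,0.05],[0,0,0,0,0,0,0.05],[0,0,0,0,0,0,0.05]]'
python3 - <<'E'
from station import bot
from h import *
s=bot.snapshot("wrist");cv2.imwrite("pics/w2.png",s["frame"][:,:,::-1])
wings(s,True,near=np.array([.505,-.038]),tag="w")
wings(bot.snapshot("scene"),near=np.array([.505,-.038]),tag="s")
t=bot.get_state();print(t["clock"],t["tool_pos"],t["orientation"],2*np.degrees(np.arctan2(*t["orientation"][:2])))
E
```

```text
clock: 8.33
tool_pos: [0.4922, -0.1066, 0.1706]
orientation: [0.506, 0.863, 0.0, -0.0]
wrist_force: [0.6, 0.1, 0.1]
finger_gap: 0.0498
grasp_force: 0.0
clock: 8.92
tool_pos: [0.5152, 0.0322, 0.1696]
orientation: [0.505, 0.863, 0.0, 0.0]
wrist_force: [0.2, -0.3, -0.0]
finger_gap: 0.0501
grasp_force: 0.0
w [277. 225.] 797 mid [0.5157 0.0327 0.1003] rect 0.5173 0.0312 0.009 0.043 ang 120.6 ztop 0.1049
s [296. 228.] 122 mid [ 0.4896 -0.1015  0.0969] rect 0.4921 -0.1065 0.006 0.043 ang 121.6 ztop 0.1068
s [244. 268.] 165 mid [0.5137 0.0349 0.0978] rect 0.517 0.032 0.009 0.043 ang 120.2 ztop 0.1065
9.0167 [0.51488866 0.03064483 0.16951459] [ 5.05647750e-01  8.62740003e-01 -1.84494600e-04 -7.55431315e-05] 60.74872311485302
```

```bash
python3 -m jog '[[-0.0009,0.0017,0.02,0,0,-0.02,0.05],[0,0,0.02,0,0,0,0.05],[0,0,0.02,0,0,0,0.05],[0,0,0.018,0,0,0,0.05],[0,0,0.0175,0,0,0,0.05],[0,0,0,0,0,0,0.05]]'
python3 -m jog '[[0,0,0,0,0,0,0.0],[0,0,0,0,0,0,0.0],[0,0,0,0,0,0,0.0],[0,0,0,0,0,0,0.0],[0,0,0,0,0,0,0.0],[0,0,0,0,0,0,0.0]]' 60
python3 -m jog '[[0,0,0.0005,0,0,0.085,0],[0,0,0.0005,0,0,0.085,0],[0,0,0.0005,0,0,0.085,0],[0,0,0.0005,0,0,0.085,0],[0,0,0.0005,0,0,0.085,0],[0,0,0.0005,0,0,0.085,0],[0,0,0.0005,0,0,0.085,0],[0,0,0.0005,0,0,0.085,0],[0,0,0,0,0,0,0],[0,0,0,0,0,0,0]]'
cat > t.py <<'E'
from station import bot
import numpy as np
t=bot.get_state();print(t["clock"],t["torque"],t["wrist_force"],"theta",90-2*np.degrees(np.arctan2(*t["orientation"][:2])))
E
python3 t.py
```

```text
clock: 9.52
tool_pos: [0.5147, 0.0297, 0.0713]
orientation: [0.498, 0.867, -0.001, -0.002]
wrist_force: [-0.9, -0.9, -0.5]
finger_gap: 0.0501
grasp_force: 0.0
clock: 10.02
tool_pos: [0.5176, 0.0305, 0.075]
orientation: [0.497, 0.868, 0.0, 0.001]
wrist_force: [-1.5, -4.4, 7.0]
finger_gap: 0.0113
grasp_force: 58.8
clock: 10.85
tool_pos: [0.5183, 0.0309, 0.0713]
orientation: [0.758, 0.652, 0.001, 0.001]
wrist_force: [-0.8, -1.6, 7.3]
finger_gap: 0.0111
grasp_force: 59.1
10.85 [-0.42717102  0.03840924  0.02857389] [-0.75714673 -1.62123253  7.26004723] theta -8.604051952792318
```

```bash
python3 -m jog '[[0,0,0.0002,0,0,0.02,0],[0,0,0,0,0,0.02,0],[0,0,0,0,0,0.02,0],[0,0,0,0,0,0,0],[0,0,0,0,0,0,0]]';python3 t.py
```

```text
clock: 11.27
tool_pos: [0.5183, 0.0309, 0.071]
orientation: [0.777, 0.629, 0.001, 0.001]
wrist_force: [-0.3, -1.5, 6.1]
finger_gap: 0.0115
grasp_force: 58.9
11.2667 [-0.38453576 -0.07585236  0.08496223] [-0.33869245 -1.50601923  6.08712365] theta -12.01532825016875
```

```bash
python3 -m jog '[[0,0,0,0,0,0.03,0],[0,0,0,0,0,0.03,0],[0,0,0,0,0,0,0],[0,0,0,0,0,0,0]]' 100;python3 t.py
```

```text
clock: 11.6
tool_pos: [0.5184, 0.0309, 0.0711]
orientation: [0.796, 0.606, 0.001, 0.001]
wrist_force: [-0.5, -2.3, 8.3]
finger_gap: 0.0088
grasp_force: 99.5
11.6 [-0.38897942 -0.04424442  0.40799593] [-0.51708912 -2.34217653  8.2948086 ] theta -15.420540895315355
```

```bash
python3 -m jog '[[0,0,0,0,0,0,0.05],[0,0,0,0,0,0,0.05],[0,0,0,0,0,0,0.05],[0,0,0,0,0,0,0.05],[0,0,-0.015,0,0,0,0.05],[0,0,-0.02,0,0,0,0.05],[0,0,-0.02,0,0,0,0.05],[0,0,-0.02,0,0,0,0.05],[0,0,-0.02,0,0,0,0.05]]' 60
python3 -m jog '[[0,0,0,0,0,-0.1,0.05],[0,0,0,0,0,-0.1,0.05],[0,0,0,0,0,-0.1,0.05],[0,0,0,0,0,-0.1,0.05],[0,0,0,0,0,-0.1,0.05],[0,0,0,0,0,-0.1,0.05],[0,0,0,0,0,-0.1,0.05],[0,0,0,0,0,-0.1,0.05],[0,0,0,0,0,0,0.05],[0,0,0,0,0,0,0.05]]'
python3 -m jog '[[-0.0218,-0.0174,0,0,0,0,0.05],[-0.0218,-0.0174,0,0,0,0,0.05],[-0.0218,-0.0174,0,0,0,0,0.05],[-0.0218,-0.0174,0,0,0,0,0.05],[-0.0218,-0.0175,0,0,0,0,0.05],[0,0,0,0,0,0,0.05],[0,0,0,0,0,0,0.05]]'
python3 - <<'E'
from station import bot
from h import *
s=bot.snapshot("wrist");cv2.imwrite("pics/w3.png",s["frame"][:,:,::-1])
wings(s,True,near=np.array([.505,-.038]),tag="w")
wings(bot.snapshot("scene"),near=np.array([.505,-.038]),tag="s")
t=bot.get_state();th=np.pi/2-2*np.arctan2(*t["orientation"][:2]);d=np.array([.4928,-.1073])-t["tool_pos"][:2]
print(t["clock"],t["tool_pos"],np.degrees(th),"tool dx,dy",d@[-np.sin(th),np.cos(th)],d@[np.cos(th),np.sin(th)])
E
```

```text
clock: 12.35
tool_pos: [0.5167, 0.031, 0.1656]
orientation: [0.796, 0.605, -0.0, -0.0]
wrist_force: [0.6, 0.6, -0.4]
finger_gap: 0.0503
grasp_force: 0.0
clock: 13.18
tool_pos: [0.5169, 0.0309, 0.1648]
orientation: [0.499, 0.867, -0.0, -0.0]
wrist_force: [-0.4, 0.8, 0.0]
finger_gap: 0.0496
grasp_force: 0.0
clock: 13.77
tool_pos: [0.4967, -0.1083, 0.1648]
orientation: [0.5, 0.866, 0.0, -0.0]
wrist_force: [-0.0, -0.1, 0.6]
finger_gap: 0.05
grasp_force: 0.0
w [401.  70.] 904 mid [0.5151 0.0277 0.0952] rect 0.5165 0.0304 0.042 0.008 ang 79.2 ztop 0.1021
w [271. 220.] 846 mid [ 0.4915 -0.1055  0.1007] rect 0.4928 -0.1068 0.009 0.044 ang 121.4 ztop 0.1052
s [296. 228.] 118 mid [ 0.489  -0.0999  0.0984] rect 0.4924 -0.1052 0.008 0.043 ang 122.7 ztop 0.1076
s [243. 269.] 233 mid [0.5155 0.0349 0.093 ] rect 0.5171 0.0344 0.042 0.01 ang 79.3 ztop 0.1028
13.8667 [ 0.49696752 -0.10686653  0.16482843] 30.232775441201845 tool dx,dy 0.0017238973268829422 -0.0038189416111574547
```

View pics/w3.png

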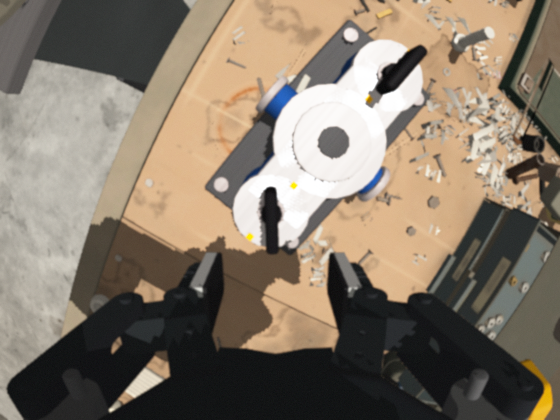

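The left wing, at (401,70), now points at its yellow mark. The right wing, at (271,220), is half-way round. Next I finish the right one.

```bash
python3 -m jog '[[0.0017,-0.0038,0.02,0,0,-0.02,0.05],[0,0,0.02,0,0,0,0.05],[0,0,0.02,0,0,0,0.05],[0,0,0.016,0,0,0,0.05],[0,0,0.0145,0,0,0,0.05],[0,0,0,0,0,0,0.05]]'
python3 -m jog '[[0,0,0,0,0,0,0.0],[0,0,0,0,0,0,0.0],[0,0,0,0,0,0,0.0],[0,0,0,0,0,0,0.0],[0,0,0,0,0,0,0.0],[0,0,0,0,0,0,0.0]]' 60
python3 -m jog '[[0,0,0.0005,0,0,0.088,0],[0,0,0.0005,0,0,0.088,0],[0,0,0.0005,0,0,0.088,0],[0,0,0.0005,0,0,0.088,0],[0,0,0.0005,0,0,0.088,0],[0,0,0.0005,0,0,0.088,0],[0,0,0.0005,0,0,0.088,0],[0,0,0.0005,0,0,0.088,0],[0,0,0,0,0,0,0],[0,0,0,0,0,0,0]]'
python3 t.py
python3 -m jog '[[0,0,0.0002,0,0,0.03,0],[0,0,0,0,0,0.03,0],[0,0,0,0,0,0.03,0],[0,0,0,0,0,0.03,0],[0,0,0,0,0,0,0],[0,0,0,0,0,0,0]]' 100
python3 t.py
```

```text
clock: 14.37
tool_pos: [0.4913, -0.1061, 0.072]
orientation: [0.488, 0.873, -0.001, -0.002]
wrist_force: [-1.2, 0.3, -0.5]
finger_gap: 0.0498
grasp_force: 0.0
clock: 14.87
tool_pos: [0.4931, -0.1077, 0.0752]
orientation: [0.489, 0.873, 0.0, 0.0]
wrist_force: [-2.4, -1.0, 6.8]
finger_gap: 0.011
grasp_force: 58.8
clock: 15.7
tool_pos: [0.4935, -0.1081, 0.0713]
orientation: [0.76, 0.65, 0.0, 0.001]
wrist_force: [-2.9, -2.3, 6.5]
finger_gap: 0.0116
grasp_force: 58.9
15.7 [-0.52450466  0.31211469  0.07880571] [-2.86678974 -2.32506258  6.54800565] theta -8.851518601450408
clock: 16.2
tool_pos: [0.4935, -0.1082, 0.0712]
orientation: [0.797, 0.604, 0.0, 0.001]
wrist_force: [-2.6, -2.4, 7.5]
finger_gap: 0.0087
grasp_force: 101.1
16.2 [-0.51270658  0.34416563  0.37833451] [-2.62267198 -2.40413407  7.48502544] theta -15.66093629219344
```

```bash
python3 -m jog '[[0,0,0,0,0,0,0.05],[0,0,0,0,0,0,0.05],[0,0,0,0,0,0,0.05],[0,0,0,0,0,0,0.05],[0,0,-0.015,0,0,0,0.05],[0,0,-0.02,0,0,0,0.05],[0,0,-0.03,0,0,0,0.05],[0,0,-0.03,0,0,0,0.05],[0,0,-0.03,0,0,0,0.05],[0,0,0,0,0,0,0.05]]' 60
python3 - <<'E'
from station import bot
from h import *
s=bot.snapshot("wrist");cv2.imwrite("pics/w4.png",s["frame"][:,:,::-1])
wings(s,True,near=np.array([.505,-.038]),tag="w")
wings(bot.snapshot("scene"),near=np.array([.505,-.038]),tag="s")
E
```

```text
clock: 17.03
tool_pos: [0.4959, -0.1082, 0.2006]
orientation: [0.797, 0.604, 0.003, 0.003]
wrist_force: [0.9, 0.0, 1.1]
finger_gap: 0.05
grasp_force: 0.0
w [253.  35.] 579 mid [0.5171 0.0274 0.0976] rect 0.5171 0.0304 0.042 0.009 ang 80.1 ztop 0.1015
w [271. 210.] 568 mid [ 0.4936 -0.106   0.098 ] rect 0.493 -0.1078 0.043 0.009 ang 79.4 ztop 0.1005
s [296. 228.] 192 mid [ 0.4908 -0.1043  0.0924] rect 0.4922 -0.1066 0.044 0.009 ang 79.2 ztop 0.1027
s [244. 269.] 239 mid [0.5155 0.0346 0.0925] rect 0.5177 0.0337 0.043 0.01 ang 80.2 ztop 0.103
```

View pics/w4.png

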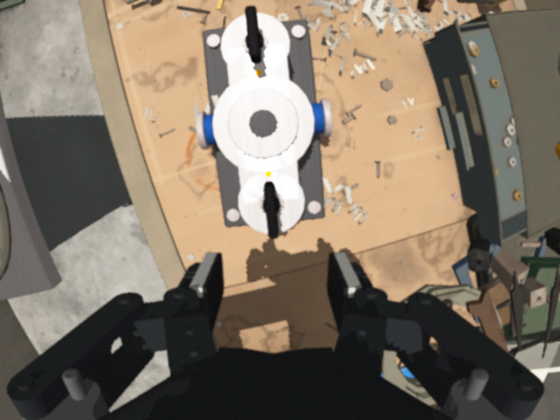

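Both wings, at (253,35) and (271,210), lie along the line through the screws and point at the yellow marks. The gripper is clear of both.

```bash
python3 -c "
from station import bot
print(bot.finish_job())"
```

```text
the job is handed in; nothing more can be done
None
```

Both wing screws are turned to their stops, done alternately in half steps (left, right, left, right); the last images show both wings along the line through the screws (within about 1°), and the job was handed in at about 17 s with the gripper clear of both.

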